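# Set a cell holder's gap to the gauge mark with its thumbwheel

## Robot

A 6-joint arm with a two-finger parallel gripper is mounted at the origin on the work surface. World frame = base frame: x ahead of the robot, y to its left, z up, the work surface at z = 0. Lengths are in m, angles in rad, forces in N, time in s.
With the tool pointing down it reaches from about 0.4 to 0.825 m from the base axis. Payload 7 kg.
Tool frame: the origin (TCP) lies between the finger pads; the fingertips stand 11 mm ahead of it and the grasp point (between the pads) lies 8 mm behind it (arm.tips_ahead is the distance from the TCP to the fingertips, in m); z points along the fingers, x is the direction in which the jaws open and shut, and the axes are right-handed (so a half turn about z gives the same grasp; the last joint's range is limited). The gripper opens to 88 mm and grips with 3 to 60 N. Pads are 19 mm wide; open, the fingers measure 130 mm over their backs; the gripper's body (78 mm by 193 mm) begins 47 mm behind the grasp point.
Start: joints at [1.523, 0.359, 0.012, 0, -1.224, -0.288], TCP at [0.222, 0.637, 0.238] pointing down, gripper open.
Joint ranges: [-3.07, 3.07], [-1.43, 2.12], [-1.02, 1.25], [-3.03, 1.67], [-3.05, -0], [-3.03, 3.03]. Speed limits (rad/s): [2.39, 2.39, 3.01, 3.14, 3.14, 3.14].

## Interface

Orientations are given as [roll, pitch, yaw] about the fixed x, y, z axes, in that order (R = Rz(yaw) Ry(pitch) Rx(roll)).
In Python, from station import arm, optics, finder gives the robot as it stands. The module is installed in compiled form; this text tells all that it offers.
- The arm moves only by the tool apply_moves, never from a script. Its argument "increments" is one flat list of numbers, 6 for each row, row after row: the shift along the world's x, y, z in m, then the turn, a rotation vector about the world's x, y, z in rad. In form: [tx, ty, tz, rx, ry, rz, tx, ty, tz, rx, ry, rz, ...]. A call has 1 to 20 rows; each row shifts and turns the pose as measured when the row begins; what a row does not reach is not made up. A row lasts 1/12 s, in which the tool goes at most 41.7 mm and 7.16 degrees, less where a joint would pass 70% of its speed; a pose out of reach is approached as far as the arm can. A call with a gripper value outside its range is refused whole. "hand" is the closure, from 0 (fully open) to 1 (shut), set as the call begins (left out, the last holds). The fingers move at their own pace and stop on an object; "force" is the grip in N (left out, the last holds). Time passes only in rows, so rows that do not move let the fingers close. It gives the time, the measured TCP pose, the force and the opening at its end, in the units of the state.
- arm.get_state(): the state, without advancing time (a new reading comes with each control period).
- optics.grab_frame(name): name is "scene" or "side" or "wrist"; returns the picture (480x640x3 uint8, red, green, blue); there is no depth.
- optics.camera_model(name): a dict with "fx", "fy", "cx", "cy" (pixels), "world_to_cam" (4x4, takes a point from world to camera coordinates); the wrist camera has in their place "T_tool_cam" (4x4, takes a point from camera to tool coordinates, whose origin is the TCP and whose axes are the tool frame's). Camera axes: x right, y up, looking along -z (the intrinsics and any distortion apply to the point x, -y, -z); pixel columns grow to the right and rows downward; lengths in m; the calibration is good to about 2 mm. A picture is of the moment at which its call begins: read the wrist's pose just before it. camera_model takes no time and is no camera call.
- arm.job_done(): hands the job in, once; it reports no verdict.
Trained networks look in the newest picture that a camera, given by its name, has taken for a name from the list of things; names that differ only in an ending like _2 or _b are one class to them, and where a whole thing is asked for, a point or a joint stands for the part that bears it (a point fixed in the world has none). Each returns a list of dicts, best first, with "conf" (0 to 1); they miss things now and then, are a little off and sometimes report something else, mostly with a low value. They report only what shows in the picture. A call takes as long as a camera call.
- finder.find_in(camera, name): "box" ([left, top, right, bottom] in pixels, round what is visible of it).
- finder.landmark_of(camera, name): "point" ([column, row] in pixels: a listed point, or the origin of a listed thing).
The state is a dict: "t": time; "q": joint angles; "qd": joint speeds; "joint_efforts": joint torques, N m; "eef_pos": TCP position; "ee_rot": TCP orientation; "force": force on the tool from outside, world axes, zero at the start; "moment": the same for the moment, N m; "width": finger opening in m.
Only numpy, scipy, OpenCV 4.12 (cv2) and the standard library are available. Lean on these libraries where they do the work, as an engineer would, in place of code of your own. Each camera call takes 0.05 s, during which the arm holds its last target. There are 200 camera calls.

## Task

Set the sample-cell holder for the next cell: with a fingertip on top of the knurled wheel, roll it stroke by stroke until the sliding jaw has closed the gap so far that its pointer lines up with the gauge mark. Do not pinch the wheel between the fingers, move the jaw only with the wheel, leave the gauge mark and the glassware, bottle and tray where they are, and take your hand off when it is set.

Things in the scene. Friction and masses are not known exactly. Their poses are not given: they have to be found in the camera images.
- holder: Cell holder fixed to the bench: aluminium base 14 mm thick, x -48 to 68 mm, y -130 to 130 mm. Origin: on the bench under the wheel's mid-width line and mid-length; z up. Along its y: wheel housing (centre y -75 mm), sliding jaw, fixed jaw (white block, rubber face at y 66 mm, top 60 mm up). Two white housing cheeks flank the wheel (x 16.5 to 30.5 mm and -16.5 to -30.5, 90 mm long in y, tops 58 mm above the bench).
- wheel: Dark knurled steel wheel, 72 mm diameter over 30 ribs (2 mm high), 28 mm wide, upright in the housing; its upper 23 mm stands clear. Origin: mid-axle, 45 mm above the bench; the frame turns with it about the holder's x axis. Drag 0.05 N m (1.5 N at the rim); stays where left. Rolls under a fingertip pressed on its crown with 3 to 10 N, some 30 mm of rim a stroke.
- crown (a point): Fixed point at the crown (top) of the wheel, over the axle, 81 mm above the bench; axes as the holder's. Moving the crown towards holder +y moves the sliding jaw towards +y and closes the gap: 1 mm of jaw per 6 mm of rim (6 mm per radian). Rolling towards -y opens it.
- jaw: Sliding jaw: aluminium block 60 x 22 x 46 mm (x, y, z) with a rubber face 15 mm towards +y from its origin. Origin: block centre, 38 mm above the bench, at holder y = 0 at the start. Slides along the holder's y axis, driven by the wheel; never push it directly.
- pointer (a point): Tip of the dark steel pointer bar, 6 mm wide along the holder's y, on the +x side of the sliding jaw at holder x 49 mm, 20 mm above the bench, over a white scale strip with a line every 5 mm. Moves with the jaw; at holder y = 0 at the start.
- gauge_mark (a point): Gauge mark: dark steel tab, 6 mm wide along the holder's y, across the scale strip at the base's +x edge. The point is mid-width at its inner end, holder x 51 mm, 20 mm above the bench. 12 to 26 mm towards +y from the pointer at the start. Set means pointer and tab at the same holder y. Preset: leave it. Axes as the holder's.
- reagent: Bystander: capped amber glass bottle, 48 mm diameter, 95 mm tall; origin at the centre of its underside.
- beaker: Bystander: open glass beaker, 60 mm diameter, 70 mm tall; origin at the centre of its underside.
- cell: Bystander: capped glass sample cell standing upright, 14 x 14 x 45 mm; origin at the centre of its underside.
- tray: Bystander: grey open tray with three dividers, 60 x 100 x 22 mm; origin at the centre of its underside.

How it is judged:
By the outcome, as a careful person would: the job done as asked, in the order asked, and still so for the second after the job is handed in, with the robot touching nothing.
It also fails if it takes over 64 s, if anything falls off the work surface, if the arm or the gripper's body presses on something with over 40 N, if the wrist force passes 120 N, or if a joint passes its speed limit or range.

## Working session

There is one attempt and no reset: what is moved stays moved. The work goes in short steps, Python scripts to look and compute and a tool call to move; the robot and the scene stay as the last step left them, time stands still between calls to the robot, and variables do not carry over. Pictures are saved under pics/ and viewed, about 8 in all and at most 12, crops included, and the job is handed in when it is done.

Besides the shell and the picture viewer there is one more tool, called by a JSON object that holds its "fn" and its "kwargs", one argument or row to a line. apply_moves: Moves the arm, as the interface text tells. Its arguments: {"type":"object","properties":{"increments":{"type":"array"},"hand":{"type":"number"},"force":{"type":"number"}},"required":["increments"]}

```bash
mkdir -p pics
cat > h.py <<'E'
import numpy as np, cv2
from scipy.spatial.transform import Rotation as R
from station import arm, optics, finder
def ray(cam,px,st=None):
    m=optics.camera_model(cam)
    d=np.array([(px[0]-m['cx'])/m['fx'],-(px[1]-m['cy'])/m['fy'],-1.])
    if cam=='wrist':
        T=np.eye(4);T[:3,:3]=R.from_euler('xyz',st['ee_rot']).as_matrix();T[:3,3]=st['eef_pos'];T=T@m['T_tool_cam']
    else: T=np.linalg.inv(m['world_to_cam'])
    return T[:3,3],T[:3,:3]@d
def atz(cam,px,z,st=None):
    o,d=ray(cam,px,st); return o+d*(z-o[2])/d[2]
def proj(cam,p,st=None):
    m=optics.camera_model(cam)
    if cam=='wrist':
        T=np.eye(4);T[:3,:3]=R.from_euler('xyz',st['ee_rot']).as_matrix();T[:3,3]=st['eef_pos'];W=np.linalg.inv(T@m['T_tool_cam'])
    else: W=m['world_to_cam']
    c=W[:3,:3]@p+W[:3,3]
    return np.array([m['cx']+m['fx']*c[0]/-c[2], m['cy']+m['fy']*c[1]/c[2]])
def save(n,im): cv2.imwrite('pics/'+n,im[:,:,::-1])
E
python3 - <<'E'
from h import *
np.set_printoptions(precision=4,suppress=True)
st=arm.get_state();print(st)
print({k:v for k,v in optics.camera_model('wrist').items()})
Z=dict(holder=0,crown=.081,wheel=.045,jaw=.038,pointer=.02,gauge_mark=.02,reagent=0,beaker=0,cell=0,tray=0)
ims=[]
for c in ['scene','side','wrist']:
    st=arm.get_state();im=optics.grab_frame(c);ims.append(im);save(c+'0.png',im)
    for n,z in Z.items():
        r=finder.landmark_of(c,n)
        if r: print(c,n,round(r[0]['conf'],2),np.round(r[0]['point']),atz(c,r[0]['point'],z,st))
E
```

```text
{'t': 0.0, 'q': array([ 1.5231,  0.3594,  0.0111, -0.0003, -1.2241, -0.2881]), 'qd': array([ 0.0008,  0.0006, -0.0025,  0.0012,  0.0007, -0.0021]), 'joint_efforts': array([ -0.0003, -58.2704,  29.3067,   6.9978,   0.0069,  -0.0002]), 'eef_pos': array([0.2223, 0.6369, 0.2367]), 'ee_rot': array([-3.1414, -0.0016, -1.9067]), 'force': array([ 0.1965, -0.3542, -0.3416]), 'moment': array([-0.0303, -0.012 ,  0.0203]), 'width': 0.08765003227642713}
{'fx': 354.597112967462, 'fy': 354.597112967462, 'cx': 318.0566809948512, 'cy': 242.29414259637565, 'T_tool_cam': array([[ 1.    ,  0.0006,  0.0002,  0.0005],
       [ 0.0006, -0.9698, -0.244 , -0.0658],
       [ 0.    ,  0.244 , -0.9698, -0.1483],
       [ 0.    ,  0.    ,  0.    ,  1.    ]])}
scene crown 0.6 [292. 180.] [ 0.5564 -0.0289  0.081 ]
scene wheel 0.69 [294. 192.] [ 0.5527 -0.0275  0.045 ]
scene jaw 0.81 [316. 212.] [0.558 0.043 0.038]
scene pointer 0.93 [300. 234.] [0.6142 0.0497 0.02  ]
scene gauge_mark 0.57 [306. 239.] [0.6155 0.0666 0.02  ]
scene reagent 0.91 [223. 179.] [ 0.6053 -0.2052  0.    ]
scene beaker 0.91 [383. 291.] [0.5965 0.2558 0.    ]
scene cell 0.72 [252. 240.] [ 0.6815 -0.0255  0.    ]
scene tray 0.73 [385. 211.] [0.4305 0.1289 0.    ]
side holder 0.55 [298. 305.] [0.558  0.0453 0.    ]
side crown 0.84 [320. 299.] [ 0.5541 -0.0385  0.081 ]
side wheel 0.89 [315. 313.] [ 0.5524 -0.0285  0.045 ]
side jaw 0.6 [298. 286.] [0.5599 0.0502 0.038 ]
side pointer 0.86 [326. 289.] [0.6091 0.04   0.02  ]
side gauge_mark 0.51 [319. 281.] [0.6069 0.0647 0.02  ]
side reagent 0.73 [399. 399.] [ 0.6022 -0.1996  0.    ]
side beaker 0.83 [269. 236.] [0.5925 0.2499 0.    ]
side cell 0.54 [386. 308.] [ 0.6892 -0.0252  0.    ]
side tray 0.71 [214. 297.] [0.4361 0.1254 0.    ]
```

View pics/scene0.png

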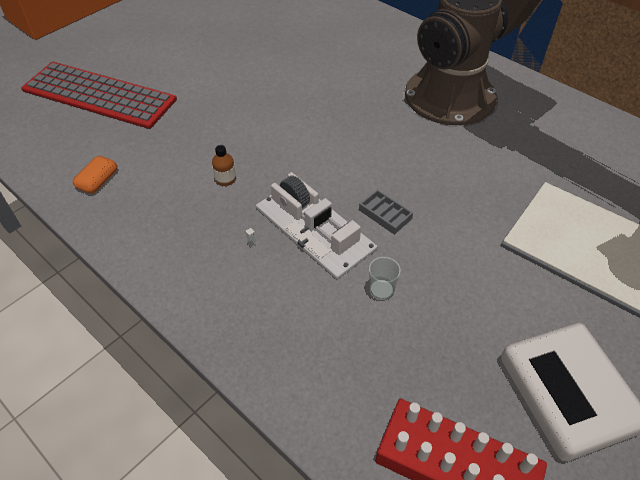

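View pics/side0.png

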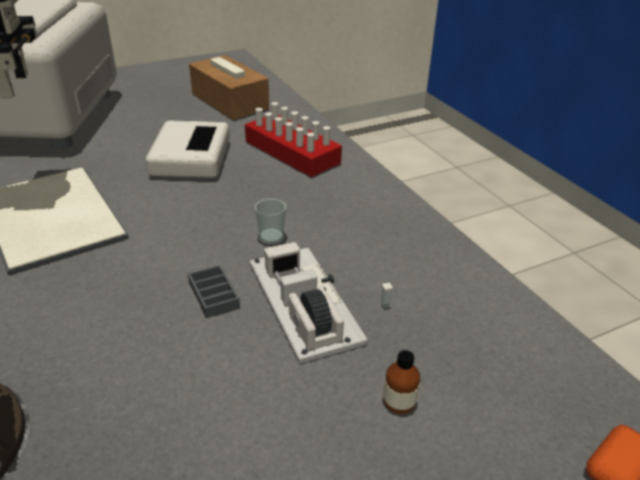

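{"fn": "apply_moves", "kwargs": {
  "increments": [0.019,-0.0305,-0.0035,0,0,0.0125,0.019,-0.0305,-0.0035,0,0,0.0125,0.019,-0.0305,-0.0035,0,0,0.0125,0.019,-0.0305,-0.0035,0,0,0.0125,0.019,-0.0305,-0.0035,0,0,0.0125,0.019,-0.0305,-0.0035,0,0,0.0125,0.019,-0.0305,-0.0035,0,0,0.0125,0.019,-0.0305,-0.0035,0,0,0.0125,0.019,-0.0305,-0.0035,0,0,0.0125,0.019,-0.0305,-0.0035,0,0,0.0125,0.019,-0.0305,-0.0035,0,0,0.0125,0.019,-0.0305,-0.0035,0,0,0.0125,0.019,-0.0305,-0.0035,0,0,0.0125,0.019,-0.0305,-0.0035,0,0,0.0125,0.019,-0.0305,-0.0035,0,0,0.0125,0.019,-0.0305,-0.0035,0,0,0.0125,0.019,-0.0305,-0.0035,0,0,0.0125,0.019,-0.0305,-0.0035,0,0,0.0125,0.019,-0.0305,-0.0035,0,0,0.0125,0.019,-0.0305,-0.0035,0,0,0.0125],
  "hand": 1,
  "force": 20
}}

```text
t: 3.32
eef_pos: [0.6119, 0.0032, 0.1683]
ee_rot: [-3.134, 0.009, -1.631]
force: [0.6, 1.2, 0.1]
width: 0.0005
```

{"fn": "apply_moves", "kwargs": {
  "increments": [0,0,0,0,0,0,0,0,0,0,0,0,0,0,0,0,0,0]
}}

```text
t: 3.57
eef_pos: [0.6143, -0.0041, 0.1663]
ee_rot: [-3.136, 0.008, -1.639]
force: [0.5, 0.1, -0.1]
width: 0.0004
```

Run:
```python
from h import *
np.set_printoptions(precision=4,suppress=True)
Z=dict(crown=.081,wheel=.045,jaw=.038,pointer=.02,gauge_mark=.02)
st=arm.get_state();im=optics.grab_frame('wrist');save('w1.png',im)
for n,z in Z.items():
    for r in finder.landmark_of('wrist',n)[:1]: print(n,round(r['conf'],2),np.round(r['point'],1),atz('wrist',r['point'],z,st))
```

```text
crown 0.44 [ 47.9 266.8] [0.6166 0.1842 0.081 ]
pointer 0.49 [265.9 244.6] [0.6077 0.0419 0.02  ]
gauge_mark 0.9 [235.8 239.1] [0.6142 0.0671 0.02  ]
```

View pics/w1.png

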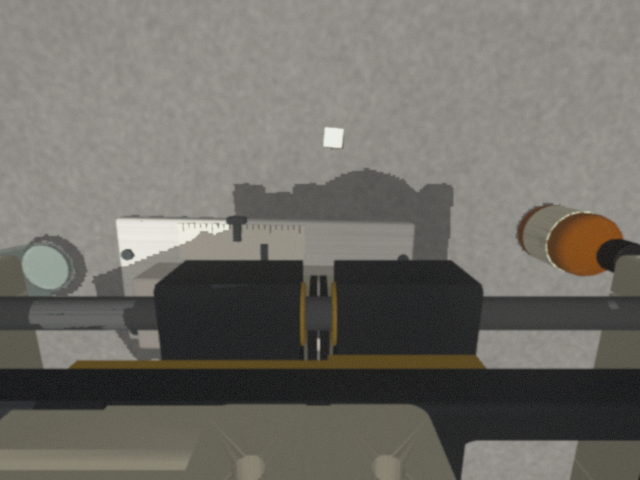

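Run:
```python
from h import *
np.set_printoptions(precision=4,suppress=True)
st=arm.get_state();im=cv2.imread('pics/w1.png')
a=atz('wrist',(117,219),.014,st);b=atz('wrist',(413,224),.014,st)
v=(a-b)[:2];L=np.linalg.norm(v);v/=L;yaw=np.arctan2(-v[0],v[1]);ex=np.array([v[1],-v[0]])
o=(a+b)[:2]/2-.068*ex
print(a,b,L,yaw,'origin',o,'crown',o-.075*v)
for n,p in dict(ptr=(264,247),g=(237,240)).items():
    q=atz('wrist',p,.02,st)[:2]-o;print(n,q@ex,q@v)
for c,p in (('scene',(294,192)),('side',(315,313))):
    print(c, proj(c,np.r_[o-.075*v,.081]),proj(c,np.r_[o-.075*v,.045]))
cv2.imwrite('pics/w1c.png',cv2.resize(im[205:275,180:340],None,fx=5,fy=5,interpolation=cv2.INTER_CUBIC))
s=cv2.imread('pics/scene0.png')
p=proj('scene',np.r_[o-.075*v,.081]);q=proj('scene',np.r_[o,.0])
big=cv2.resize(s[160:285,240:400],None,fx=5,fy=5,interpolation=cv2.INTER_CUBIC)
for x,y,z in [(.068,.13,.014),(.068,-.13,.014),(-.048,.13,.014),(-.048,-.13,.014),(0,-.075,.081),(.049,0,.02)]:
    p=proj('scene',np.r_[o+x*ex+y*v,z]);cv2.circle(big,tuple(int(t) for t in ((p-[240,160])*5)),4,(0,255,0),1)
cv2.imwrite('pics/s0c.png',big)
```

```text
[0.6369 0.1714 0.014 ] [ 0.6161 -0.0839  0.014 ] 0.2562307935315174 -0.08127422855520698 origin [0.5587 0.0493] crown [ 0.5527 -0.0255]
ptr 0.046762259542820386 0.00012796361820586718
g 0.05256375706915832 0.023223988288225562
scene [293.9247 180.3731] [294.4674 192.2514]
side [314.7985 294.3151] [314.4107 311.6695]
```

View pics/s0c.png

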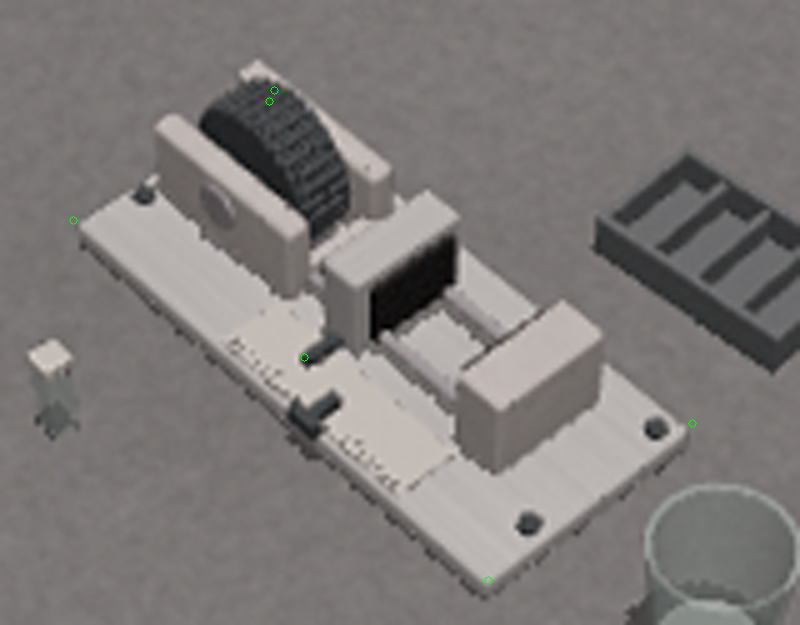

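View pics/w1c.png

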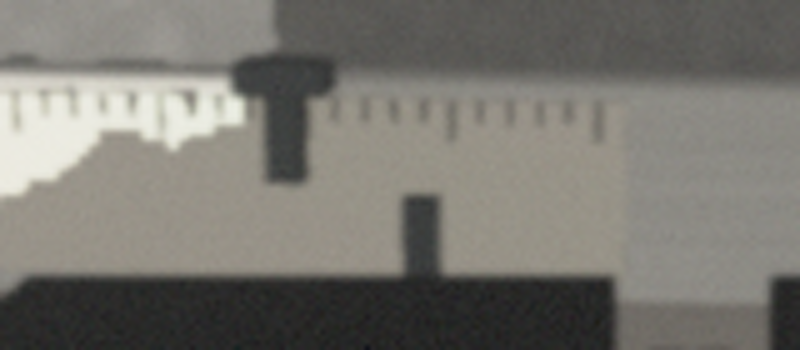

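{"fn": "apply_moves", "kwargs": {
  "increments": [-0.016,-0.009,-0.013,0,0,-0.003,-0.016,-0.009,-0.013,0,0,-0.003,-0.016,-0.009,-0.013,0,0,-0.003,-0.015,-0.009,-0.013,0,0,-0.003,0,0,-0.005,0,0,0,0,0,0,0,0,0]
}}

```text
t: 4.37
eef_pos: [0.5492, -0.0346, 0.1108]
ee_rot: [-3.129, 0.01, -1.64]
force: [-0.6, -0.3, 0.6]
width: 0.0006
```

Run:
```python
from h import *
st=arm.get_state();print(st['eef_pos'],st['ee_rot'],st['force'])
im=optics.grab_frame('wrist');save('w2.png',im)
s=optics.grab_frame('scene');print([ (r['conf'],r['point']) for r in finder.landmark_of('wrist','pointer')[:2]+finder.landmark_of('wrist','gauge_mark')[:1]])
a=cv2.resize(s[150:245,240:340],(600,570),interpolation=cv2.INTER_CUBIC)
save('s2.png',a)
```

```text
[ 0.54915417 -0.03463074  0.11077341] [-3.12878442  0.00999644 -1.6400196 ] [-0.63698909 -0.33937313  0.63100136]
[(0.96, [193.1, 171.1]), (0.69, [554.5, 157.4]), (0.89, [162.8, 171.9])]
```

View pics/s2.png

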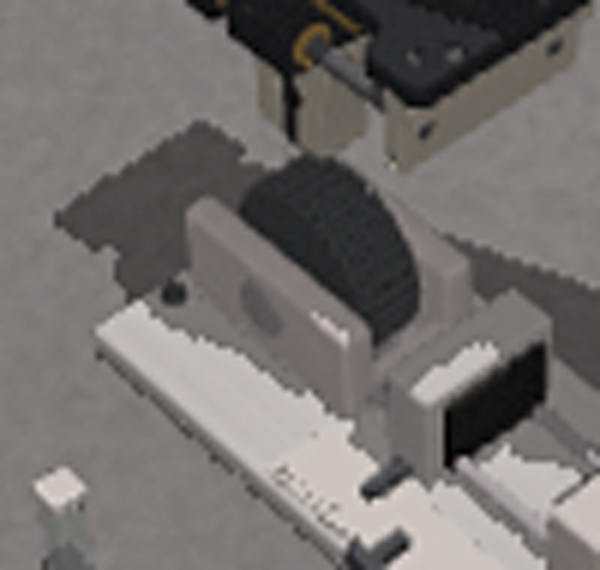

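View pics/w2.png

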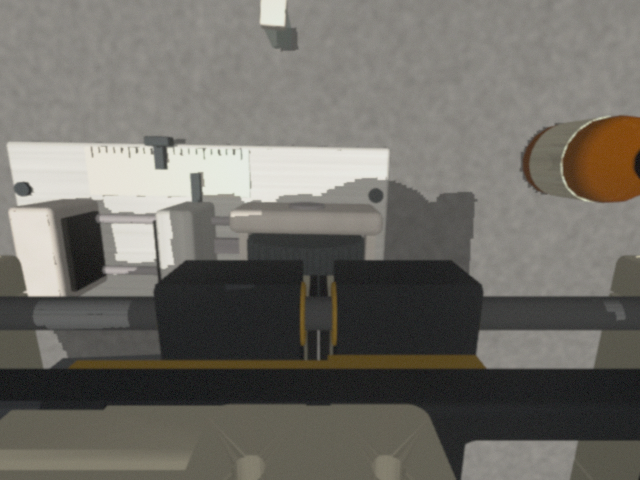

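{"fn": "apply_moves", "kwargs": {
  "increments": [0.0025,-0.005,-0.008,0,0,-0.006,0,0,-0.004,0,0,-0.005,0,0,-0.003,0,0,0,0,0,0,0,0,0]
}}

```text
t: 4.9
eef_pos: [0.5564, -0.0387, 0.0969]
ee_rot: [-3.123, 0.011, -1.651]
force: [0.1, 0.1, -0.5]
width: 0.0002
```

{"fn": "apply_moves", "kwargs": {
  "increments": [0,0,-0.002,0,0,0,0,0,-0.002,0,0,0]
}}

```text
t: 5.07
eef_pos: [0.5567, -0.0388, 0.0924]
ee_rot: [-3.124, 0.011, -1.651]
force: [0.3, -0.0, -0.1]
width: 0.0009
```

{"fn": "apply_moves", "kwargs": {
  "increments": [-0.004,0,-0.001,0,0,0]
}}

```text
t: 5.15
eef_pos: [0.5537, -0.0386, 0.0914]
ee_rot: [-3.122, 0.011, -1.651]
force: [3.7, 1.9, 5.8]
width: 0.0006
```

{"fn": "apply_moves", "kwargs": {
  "increments": [0,0,-0.001,0,0,0]
}}

```text
t: 5.23
eef_pos: [0.5539, -0.0386, 0.0911]
ee_rot: [-3.121, 0.011, -1.65]
force: [-5.5, 0.6, 14.9]
width: 0.0003
```

{"fn": "apply_moves", "kwargs": {
  "increments": [0,0,-0.001,0,0,0]
}}

```text
t: 5.32
eef_pos: [0.5538, -0.0387, 0.0911]
ee_rot: [-3.12, 0.011, -1.65]
force: [-4.4, 0.3, 13.6]
width: 0.0006
```

{"fn": "apply_moves", "kwargs": {
  "increments": [0.0002,0.003,-0.0006,0,0,0,0.0002,0.003,-0.0006,0,0,0,0.0002,0.003,-0.0006,0,0,0,0.0002,0.003,-0.0006,0,0,0]
}}

```text
t: 5.65
eef_pos: [0.5545, -0.0279, 0.0918]
ee_rot: [-3.118, 0.009, -1.649]
force: [-2.5, -4.0, 11.2]
width: 0.0004
```

{"fn": "apply_moves", "kwargs": {
  "increments": [0.0002,0.003,-0.0006,0,0,0,0.0002,0.003,-0.0006,0,0,0,0.0002,0.003,-0.0006,0,0,0]
}}

```text
t: 5.9
eef_pos: [0.5551, -0.0192, 0.092]
ee_rot: [-3.116, 0.008, -1.648]
force: [-0.8, -1.4, 3.9]
width: 0.0004
```

```bash
cat > gap.py <<'E'
from h import *
import sys
V=np.array([.0812,.9967])
st=arm.get_state();im=optics.grab_frame('wrist')
if len(sys.argv)>1: save(sys.argv[1],im)
r={}
for n in('pointer','gauge_mark'):
    a=[d for d in finder.landmark_of('wrist',n) if d['point'][0]<318]
    if a: r[n]=atz('wrist',a[0]['point'],.02,st);print(n,round(a[0]['conf'],2),a[0]['point'],np.round(r[n],4))
if len(r)==2: print('gap mm',1000*(r['gauge_mark']-r['pointer'])[:2]@V)
print(np.round(st['eef_pos'],4),np.round(st['force'],1))
E
python3 gap.py w3.png
```

```text
pointer 0.72 [206.4, 185.5] [0.6084 0.0462 0.02  ]
gauge_mark 0.85 [173.7, 181.3] [0.6125 0.066  0.02  ]
gap mm 20.137256831195355
[ 0.5551 -0.0192  0.092 ] [-0.8 -1.4  3.9]
```

{"fn": "apply_moves", "kwargs": {
  "increments": [0.0002,0.003,-0.0008,0,0,0,0.0002,0.003,-0.0008,0,0,0,0.0002,0.003,-0.0008,0,0,0,0.0002,0.003,-0.0008,0,0,0,0,0,0.006,0,0,0,0,0,0.003,-0.004,0.012,0,-0.001,-0.011,0,-0.004,0.012,0,-0.001,-0.011,0,0,0,0,-0.001,-0.01,0,0,0,0,0,0,0,0,0]
}}

```text
schema error: expected a multiple of 6 numbers
```

```bash
python3 gap.py
```

```text
pointer 0.6 [203.9, 183.3] [0.61   0.0479 0.02  ]
gauge_mark 0.56 [170.7, 183.0] [0.6117 0.0684 0.02  ]
gap mm 20.621351417621927
[ 0.5553 -0.0189  0.0918] [-1.5  0.6  6. ]
```

{"fn": "apply_moves", "kwargs": {
  "increments": [0.0002,0.003,-0.0008,0,0,0,0.0002,0.003,-0.0008,0,0,0,0.0002,0.003,-0.0008,0,0,0,0.0002,0.003,-0.0008,0,0,0,0,0,0.006,0,0,0,0,0,0.003,-0.004,0.012,0,-0.001,-0.011,0,-0.004,0.012,0,-0.001,-0.011,0,0,0,0,-0.001,-0.01,0,0,0,0,0,0,0,0,0,0]
}}

```text
t: 7.03
eef_pos: [0.5525, -0.0409, 0.0991]
ee_rot: [3.141, -0.002, -1.646]
force: [1.0, 0.5, 0.1]
width: 0.0002
```

```bash
python3 gap.py
```

```text
pointer 0.57 [172.4, 181.7] [0.6072 0.0468 0.02  ]
gauge_mark 0.92 [138.9, 173.5] [0.6139 0.0669 0.02  ]
gap mm 20.601758313912274
[ 0.5525 -0.0409  0.0991] [1.  0.5 0.1]
```

{"fn": "apply_moves", "kwargs": {
  "increments": [0,0,-0.005,0,0,0,0,0,-0.002,0,0,0,0,0,-0.001,0,0,0,0,0,-0.0007,0,0,0]
}}

```text
t: 7.52
eef_pos: [0.5534, -0.0398, 0.091]
ee_rot: [-3.14, -0.002, -1.645]
force: [-3.8, 0.2, 15.3]
width: 0.0005
```

{"fn": "apply_moves", "kwargs": {
  "increments": [0.0002,0.003,-0.0007,0,0,0,0.0002,0.003,-0.0007,0,0,0,0.0002,0.003,-0.0007,0,0,0,0.0002,0.003,-0.0007,0,0,0,0.0002,0.003,-0.0007,0,0,0]
}}

```text
t: 7.93
eef_pos: [0.5545, -0.0262, 0.092]
ee_rot: [-3.139, -0.007, -1.641]
force: [-2.0, -1.7, 7.7]
width: 0.0006
```

{"fn": "apply_moves", "kwargs": {
  "increments": [0.0002,0.003,-0.0008,0,0,0,0.0002,0.003,-0.0008,0,0,0,0.0002,0.003,-0.0008,0,0,0,0.0002,0.003,-0.0008,0,0,0,0.0002,0.003,-0.0008,0,0,0,0.0002,0.003,-0.0008,0,0,0]
}}

```text
t: 8.43
eef_pos: [0.5563, -0.0074, 0.09]
ee_rot: [-3.137, -0.009, -1.637]
force: [-0.4, -1.6, 2.5]
width: 0.0004
```

```bash
python3 gap.py w4.png
```

```text
gauge_mark 0.69 [187.8, 181.0] [0.6109 0.0669 0.02  ]
[ 0.5563 -0.0074  0.09  ] [-0.4 -1.6  2.5]
```

View pics/w4.png

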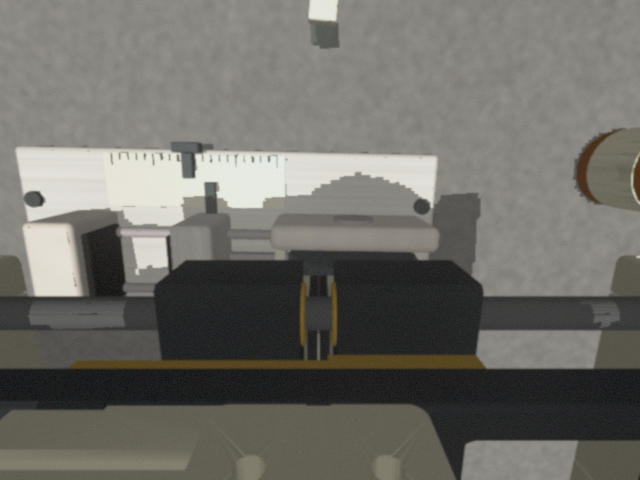

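```bash
cat > rect.py <<'E'
from h import *
import sys
O=np.array([.5587,.0493]);V=np.array([.0812,.9967]);EX=np.array([.9967,-.0812])
def rect(im,st,S=8,x0=36,x1=64,y0=-20,y1=50):
    P=[(x0,y0),(x0,y1),(x1,y1),(x1,y0)]
    px=np.float32([proj('wrist',np.r_[O+(x*EX+y*V)/1000,.02],st) for x,y in P])
    M=cv2.getPerspectiveTransform(px,np.float32([((y-y0)*S,(x-x0)*S) for x,y in P]))
    return cv2.warpPerspective(im,M,((y1-y0)*S,(x1-x0)*S),flags=cv2.INTER_CUBIC)
def cen(r,xa,xb,S=8,x0=36,y0=-20,near=None):
    p=r[int((xa-x0)*S):int((xb-x0)*S)].mean(2).mean(0); ys=np.arange(len(p))/S+y0+.5/S
    m=p<(.5*(p.min()+np.median(p))); lab,n=__import__('scipy.ndimage').ndimage.label(m)
    return [(round(ys[lab==i].mean(),2),round((lab==i).sum()/S,1)) for i in range(1,n+1) if (lab==i).sum()>2*S]
if __name__=='__main__':
    st=arm.get_state();im=optics.grab_frame('wrist');r=rect(im,st);save(sys.argv[1],r)
    print('ptr',cen(r,44.5,47.5),'tab',cen(r,53,56.5));print(np.round(st['eef_pos'],4))
E
python3 rect.py r1.png
```

```text
ptr [(np.float64(8.19), np.float64(7.9))] tab [(np.float64(21.12), np.float64(7.5))]
[ 0.5564 -0.0071  0.0898]
```

View pics/r1.png

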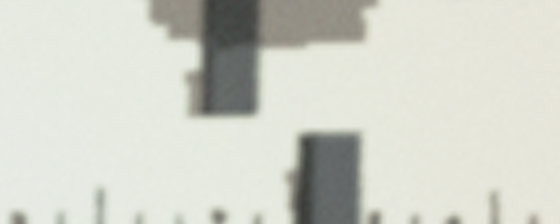

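{"fn": "apply_moves", "kwargs": {
  "increments": [0,0,0.006,0,0,0,0,0,0.003,0,0,0,-0.001,-0.012,0,0.004,0,0,-0.002,-0.012,0,0.005,0,-0.006,-0.002,-0.01,0,0,0,-0.005,0,0,0,0,0,0,0,0,-0.005,0,0,0,0,0,-0.003,0,0,0]
}}

```text
t: 9.3
eef_pos: [0.5503, -0.0442, 0.0909]
ee_rot: [-3.139, 0.001, -1.651]
force: [0.5, -0.2, -0.1]
width: 0.0006
```

{"fn": "apply_moves", "kwargs": {
  "increments": [0,0,-0.001,0,0,0,0,0,-0.0007,0,0,0]
}}

```text
t: 9.47
eef_pos: [0.5504, -0.045, 0.0898]
ee_rot: [-3.139, -0.0, -1.651]
force: [-5.8, -1.7, 15.4]
width: 0.0003
```

{"fn": "apply_moves", "kwargs": {
  "increments": [0.0002,0.003,-0.0006,0,0,0,0.0002,0.003,-0.0006,0,0,0,0.0002,0.003,-0.0006,0,0,0,0.0002,0.003,-0.0006,0,0,0,0.0002,0.003,-0.0007,0,0,0,0.0002,0.003,-0.0008,0,0,0,0.0002,0.003,-0.0008,0,0,0,0.0002,0.003,-0.0009,0,0,0,0.0002,0.003,-0.0009,0,0,0,0.0002,0.003,-0.0009,0,0,0,0.0002,0.003,-0.0009,0,0,0]
}}

```text
t: 10.38
eef_pos: [0.5531, -0.0153, 0.0911]
ee_rot: [-3.137, -0.013, -1.643]
force: [-2.5, -1.4, 10.1]
width: 0.0004
```

```bash
python3 rect.py r2.png
```

```text
ptr [(np.float64(13.31), np.float64(7.9))] tab [(np.float64(21.12), np.float64(7.8))]
[ 0.5531 -0.0153  0.0911]
```

{"fn": "apply_moves", "kwargs": {
  "increments": [0,0,0.006,0,0,0,0,0,0.003,0,0,0,-0.001,-0.012,0,0.003,0,0,-0.002,-0.012,0,0.003,0,-0.006,-0.002,-0.008,0,0,0,-0.005,0,0,0,0,0,0,0,0,-0.005,0,0,0,0,0,-0.003,0,0,0]
}}

```text
t: 11.1
eef_pos: [0.5482, -0.0475, 0.0923]
ee_rot: [-3.136, -0.006, -1.654]
force: [-0.5, -0.3, -0.6]
width: 0.0003
```

{"fn": "apply_moves", "kwargs": {
  "increments": [0.003,0.005,0,0.006,0,0,0,0,-0.0015,0,0,0,0,0,-0.001,0,0,0,0,0,-0.0007,0,0,0]
}}

```text
t: 11.43
eef_pos: [0.551, -0.0424, 0.0911]
ee_rot: [-3.139, -0.003, -1.651]
force: [-3.8, -1.0, 9.4]
width: 0.0004
```

{"fn": "apply_moves", "kwargs": {
  "increments": [0.0002,0.003,-0.0006,0,0,0,0.0002,0.003,-0.0006,0,0,0,0.0002,0.003,-0.0006,0,0,0,0.0002,0.003,-0.0006,0,0,0,0.0002,0.003,-0.0007,0,0,0,0.0002,0.003,-0.0008,0,0,0,0.0002,0.003,-0.0008,0,0,0,0.0002,0.003,-0.0009,0,0,0,0.0002,0.003,-0.0009,0,0,0,0.0002,0.003,-0.0009,0,0,0,0.0002,0.003,-0.0009,0,0,0]
}}

```text
t: 12.35
eef_pos: [0.5546, -0.0076, 0.0906]
ee_rot: [-3.139, -0.009, -1.643]
force: [-4.0, -0.4, 7.9]
width: 0.0005
```

```bash
python3 rect.py r3.png
```

```text
ptr [(np.float64(19.19), np.float64(7.6))] tab [(np.float64(21.12), np.float64(7.5))]
[ 0.5546 -0.0076  0.0906]
```

{"fn": "apply_moves", "kwargs": {
  "increments": [0,0,0.006,0,0,0,0,0,0.003,0,0,0,-0.001,-0.01,0,0.003,0,0,-0.001,-0.01,0,0.003,0,-0.006,0,0,0,0,0,-0.005,0,0,0,0,0,0,0,0,-0.005,0,0,0,0,0,-0.003,0,0,0]
}}

```text
t: 13.07
eef_pos: [0.5538, -0.0275, 0.0919]
ee_rot: [-3.138, -0.001, -1.655]
force: [-2.6, 0.9, 11.3]
width: 0.0005
```

```bash
python3 rect.py r4.png
```

```text
ptr [(np.float64(19.25), np.float64(8.2))] tab [(np.float64(21.12), np.float64(8.0))]
[ 0.5538 -0.0275  0.0919]
```

View pics/r4.png

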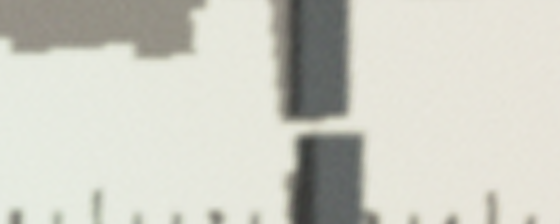

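{"fn": "apply_moves", "kwargs": {
  "increments": [0.0002,0.003,-0.0006,0,0,0,0.0002,0.003,-0.0006,0,0,0,0.0002,0.0025,-0.0006,0,0,0,0,0,-0.0004,0,0,0]
}}

```text
t: 13.45
eef_pos: [0.5547, -0.0197, 0.0911]
ee_rot: [-3.137, -0.004, -1.653]
force: [-2.5, 2.2, 8.2]
width: 0.0004
```

```bash
python3 rect.py r5.png
```

```text
ptr [(np.float64(20.75), np.float64(7.5))] tab [(np.float64(21.12), np.float64(7.8))]
[ 0.5547 -0.0197  0.0911]
```

View pics/r5.png

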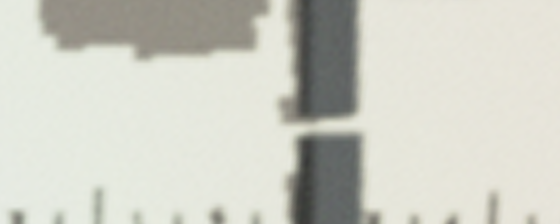

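Run:
```python
from h import *
for f in('r1','r5'):
    r=cv2.imread(f'pics/{f}.png').mean(2)
    for n,xa,xb in(('ptr',46,49.5),('tab',53.5,58)):
        for k in np.arange(xa,xb,1):
            p=cv2.GaussianBlur(r[int((k-36)*8):int((k-35)*8)].mean(0)[None],(1,1),0)[0] if 0 else r[int((k-36)*8):int((k-35)*8)].mean(0)
            p=np.convolve(p,np.ones(5)/5,'same');w=np.arange(170,400); m=w[p[w]<150]; t=w[p[w]<80]
            g=np.gradient(p); print(f,n,k,'<150:',m.min()/8-20,m.max()/8-20,'width',(len(m))/8, 'right edge',(w[np.argmax(g[w])])/8-20)
```

```text
r1 ptr 46.0 <150: 4.125 12.0 width 8.0 right edge 12.25
r1 ptr 47.0 <150: 4.25 12.0 width 7.875 right edge 12.25
r1 ptr 48.0 <150: 4.25 12.0 width 7.875 right edge 12.25
r1 ptr 49.0 <150: 4.25 11.875 width 7.75 right edge 12.125
r1 tab 53.5 <150: 17.375 24.75 width 7.5 right edge 25.0
r1 tab 54.5 <150: 17.375 24.75 width 7.5 right edge 25.0
r1 tab 55.5 <150: 17.25 24.75 width 7.625 right edge 25.0
r1 tab 56.5 <150: 17.125 24.75 width 7.75 right edge 24.875
r1 tab 57.5 <150: 16.375 24.75 width 8.5 right edge 24.875
r5 ptr 46.0 <150: 17.125 24.5 width 7.5 right edge 24.75
r5 ptr 47.0 <150: 17.0 24.375 width 7.5 right edge 24.625
r5 ptr 48.0 <150: 16.5 24.5 width 8.125 right edge 24.625
r5 ptr 49.0 <150: 15.625 24.375 width 8.875 right edge 24.625
r5 tab 53.5 <150: 17.125 24.875 width 7.875 right edge 25.125
r5 tab 54.5 <150: 17.125 25.0 width 8.0 right edge 25.125
r5 tab 55.5 <150: 17.25 25.0 width 7.875 right edge 25.125
r5 tab 56.5 <150: 17.125 25.0 width 8.0 right edge 25.125
r5 tab 57.5 <150: 16.625 25.0 width 8.5 right edge 25.125
```

{"fn": "apply_moves", "kwargs": {
  "increments": [0.0001,0.0022,-0.0006,0,0,0,0,0,-0.0004,0,0,0]
}}

```text
t: 13.67
eef_pos: [0.555, -0.0178, 0.0911]
ee_rot: [-3.137, -0.005, -1.652]
force: [-2.7, 0.3, 8.5]
width: 0.0002
```

{"fn": "apply_moves", "kwargs": {
  "increments": [0,0,0.005,0,0,0,0,0,0.02,0,0,0,0,0,0.025,0,0,0,0,0,0.02,0,0,0,0,0,0,0,0,0,0,0,0,0,0,0,0,0,0,0,0,0]
}}

```text
t: 14.25
eef_pos: [0.5534, -0.0175, 0.1619]
ee_rot: [-3.141, -0.006, -1.651]
force: [-0.5, 0.3, -0.6]
width: 0.0004
```

```bash
python3 rect.py r6.png
python3 - <<'E'
from h import *
r=cv2.imread('pics/r6.png').mean(2)
for n,xa,xb in(('ptr',45,49.5),('tab',53.5,57)):
    for k in np.arange(xa,xb,1):
        p=np.convolve(r[int((k-36)*8):int((k-35)*8)].mean(0),np.ones(5)/5,'same');w=np.arange(170,400);m=w[p[w]<150]
        print(n,k,m.min()/8-20,m.max()/8-20,w[np.argmax(np.gradient(p)[w])]/8-20)
E
```

```text
ptr [(np.float64(20.94), np.float64(7.1))] tab [(np.float64(21.12), np.float64(7.2))]
[ 0.5534 -0.0175  0.1619]
ptr 45.0 17.625 24.25 24.5
ptr 46.0 17.625 24.25 24.5
ptr 47.0 17.5 24.125 24.375
ptr 48.0 17.5 24.125 24.5
ptr 49.0 17.625 24.0 24.25
tab 53.5 17.75 24.5 24.75
tab 54.5 17.625 24.5 24.875
tab 55.5 17.625 24.375 24.875
tab 56.5 17.375 24.375 24.75
```

View pics/r6.png

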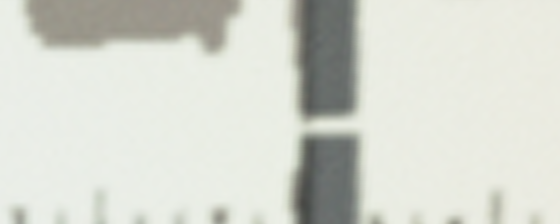

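```bash
python3 -c "
from station import arm
print(arm.job_done())"
```

```text
the job is handed in; nothing more can be done
None
```

The holder is set and the job is handed in. I closed the gripper and pressed the fingertips on the wheel's crown. Four strokes of about 30 mm and one short corrective stroke brought the jaw about 23 mm towards +y. Then I lifted the hand about 70 mm clear; the force on the tool read about zero.

- **Alignment:** the last wrist picture, taken with the hand off, puts the pointer about 0.2 mm short of the gauge mark, with an error of a few tenths of a millimetre.
- **Contact force:** each time I set the fingers down, the force peaked briefly at up to about 15 N. While rolling it read about 2.5 to 11 N, so it was at times outside the stated 3 to 10 N. All of this is far below the 40 N and 120 N limits.
- **Disagreement:** the trained networks' pointer and mark positions were off by about 2 mm after the first stroke, so I used my own edge measurement on the flattened picture instead.
- **Bystanders:** I did not measure the bottle, beaker, sample cell or tray again at the end. The arm came down only over the wheel.

The job took about 15 s of the 64 s allowed.

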